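# Vent the vacuum chamber and take its lid off

### The arm

A 6-joint arm with a two-finger parallel gripper is mounted at the origin on a cart in front of the work surface, level with it; the furniture and walls round the work are solid. World frame = base frame: x ahead of the robot, y to its left, z up, the work surface at z = 0. Lengths are in m, angles in rad, forces in N, time in s.
With the tool pointing down it reaches from about 0.375 to 0.975 m from the base axis. Payload 3.8 kg.
Tool frame: the origin (TCP) lies at the very end of the fingers, on their centre line; the grasp point (between the pads) lies 19 mm behind it; z points along the fingers, y is the line along which they close (so a half turn about z gives the same grasp; the last joint's range is limited). The gripper opens to 88 mm and grips with 3 to 60 N. Pads are 18 mm wide; open, the fingers measure 123 mm over their backs; the gripper's body (75 mm by 187 mm) begins 45 mm behind the grasp point.
Start: joints at [1.287, 0.264, 1.604, -0, 1.274, -0.037], TCP at [0.165, 0.655, 0.239] pointing down, gripper open.
Joint ranges: [-2.63, 2.63], [-0.94, 2.18], [0.31, 2.57], [-1.31, 4.45], [0, 2.66], [-2.55, 2.55]. Speed limits (rad/s): [2.57, 2.57, 3.14, 3.14, 3.14, 3.14].

### API

Orientations are given as a 3x3 rotation matrix whose columns are the frame's x, y, z axes.
In Python, from station import arm gives the robot as it stands. The module is installed in compiled form; this text tells all that it offers.
- The arm moves only by the tool send_rows, never from a script. Its argument "plan" is a list that holds one entry, the list of rows, each a list of 7 numbers: the shift along the tool's x, y, z in units of 25 mm (1.0 is 25 mm), then the turn, a rotation vector about the tool's x, y, z in units of 6 degrees (1.0 is 6 degrees), then the opening, from 0 (shut) to 1 (fully open). In form: [[[tx, ty, tz, ax, ay, az, grip], ...]]. A call has 1 to 12 rows; each row shifts and turns the commanded pose from where the row before left it, along the tool's axes as they then stand; what a row does not reach is not made up. A row lasts 1/12 s, in which the tool goes at most 41.7 mm and 7.16 degrees, less where a joint would pass 70% of its speed; a pose out of reach is approached as far as the arm can. A call is refused whole if a number of a shift passes 1 or a number of a turn 1, either way. A call with a gripper value outside its range is refused whole. The fingers move at their own pace and stop on an object; "newtons" is the grip in N (left out, the last holds). Time passes only in rows, so rows that do not move let the fingers close. It gives the time, the measured TCP pose, the force, the opening and the grip force at its end, in the units of the state.
- arm.observe(): the state, without advancing time (a new reading comes with each control period).
- arm.capture(name): name is "side" or "top" or "wrist"; returns the picture (384x512x3 uint8, red, green, blue); there is no depth.
- arm.camera_params(name): a dict with "intrinsics" (3x3 intrinsics, pixels), "k1" (the pictures are not rectified: a ray, as slopes to the right and down, at radius r is drawn at 1 + k1 r^2 times it, then the intrinsics apply), "R" (3x3) and "t" (3): a world point X has camera coordinates R X + t; the wrist camera has in their place "tool_from_camera" (4x4, takes a point from camera to tool coordinates, whose origin is the TCP and whose axes are the flange's). Camera axes: x right, y down, z forward; pixel columns grow to the right and rows downward; lengths in m; the calibration is good to about 2 mm. A picture is of the moment at which its call begins: read the wrist's pose just before it. camera_params takes no time and is no camera call.
- arm.sign_off(): hands the job in; it is judged then, once.
The state is a dict: "t": time; "joint_pos": joint angles; "qvel": joint speeds; "joint_efforts": joint torques, N m; "tcp_pos": TCP position; "eef_rot": TCP orientation; "wrist_force": force on the tool from outside, world axes, zero at the start; "ft_torque": the same for the moment, N m; "opening": finger opening in m; "grasp_force": force on a finger pad.
Only numpy, scipy, OpenCV 4.12 (cv2) and the standard library are available. Lean on these libraries where they do the work, as an engineer would, in place of code of your own. Each camera call takes 0.05 s, during which the arm holds its last target. There are 200 camera calls.

### The job

The small vacuum chamber on the bench is still under vacuum. Open the vent tap on its lid fully, then lift the lid off and set it down gently on the lid rest, upright, centred and lined up with the rest. Do not pull at the lid before the tap is open, and leave the bottle, the case and the tape roll where they are.

Things in the scene. Friction and masses are not known exactly. Their poses are not given: they have to be found in the camera images.
- chamber: Fixed aluminium vacuum chamber, open-topped box 190 (x, long side) x 120 x 75 mm high on a 200 x 130 mm foot, walls 10 mm, brass hose port on its -x end. Origin: centre of its underside on the worktop. Two keeper ledges inside (61 to 67 mm up) lie below the tap. It stands left or right of the fixed press; the lid rest is on the other side.
- lid: Loose lid on the chamber: plate 200 (x) x 130 x 12 mm, 0.4 to 0.8 kg, balanced under its handle. Origin: middle of the plate's underside, 75 mm up at the start; axes along the chamber's. Under it a lip 166 x 96 mm, 6 mm deep, with 2 mm play in the chamber, and a stem 25 mm deep with a key bar, below the tap. On it: round gauge (40 mm, 16 high) at x = -62, handle at 0, vent tap at +62 mm.
- lid_handle (a point): Middle of the lid's bridge handle, 48 mm above the plate's underside and straight above the lid's origin: a black flat-sided bar 14 mm wide (lid x), 96 mm long (lid y) and 20 mm high on two posts at y = +-40 mm, with 26 mm of free space between bar and plate. Axes as the lid's.
- tap_grip (a point): Grip point on the axis of the vent tap, a dark upright grip plate 14 mm thick, 56 mm long, 34 mm high, turning about the vertical on a brass boss. The point is 56 mm above the lid plate's underside; the grip plate reaches 15 mm above and 19 mm below it. The point turns with the tap: y along the 56 mm length, x across the 14 mm thickness.
- tap (a joint): Vent tap angle in rad: 0 closed (grip plate across the lid, parallel to the handle), growing counter-clockwise seen from above to a stop at 1.4, fully open (nearly along the lid). Starts at 0 to 0.2, turns stiffly (0.06 N m), stays where left. Until it is open the lid is held down and rises only about 4 mm.
- lid_rest: Fixed lid rest: base plate 200 (x) x 136 mm with two rails along x, 40 mm wide, 56 mm apart inside, with black rubber pads on top, 40 mm above the worktop. Origin: centre of its underside on the worktop. The lid stands on both pads with its lip (plate underside then 46 mm up), stem between the rails, long side along x, either way round.
- bottle: Bystander: amber glass bottle with a white cap, 92 mm across, 242 mm tall, standing behind the work. Origin: centre of its underside.
- case: Bystander: teal plastic case 58 x 122 x 30 mm, lying flat behind the work. Origin: centre of its underside.
- tape: Bystander: roll of amber tape, 42 mm across, 13 mm high, lying flat in front of the press (a fixed metal toggle press between chamber and lid rest, with a red lever). Origin: centre of its underside.

How it is judged:
By the outcome, as a careful person would: the job done as asked, in the order asked, and still so for the second after the job is handed in, with the robot touching nothing.
It also fails if it takes over 59 s, if anything falls off the work surface, if the arm or the gripper's body presses on something with over 40 N, if the wrist force passes 120 N, or if a joint passes its speed limit or range.

## Working session

There is one attempt and no reset: what is moved stays moved. The work goes in short steps, Python scripts to look and compute and a tool call to move; the robot and the scene stay as the last step left them, time stands still between calls to the robot, and variables do not carry over. Pictures are saved under pics/ and viewed, at most 10 in all, crops included, and the job is handed in when it is done.

Besides the shell and the picture viewer there is one more tool, called after "Call:" as a command line: name --argument value ..., lists and objects as JSON in quotes. send_rows: Moves the arm, as the interface text tells. Its arguments: {"type":"object","properties":{"plan":{"type":"array"},"newtons":{"type":"number"}},"required":["plan"]}

```bash
mkdir -p pics
python3 - <<'E'
from station import arm
import cv2,numpy as np
s=arm.observe()
print(s['t'],s['tcp_pos'],np.round(s['eef_rot'],3).tolist(),s['opening'])
for n in('top','side'):
    cv2.imwrite(f'pics/{n}0.png',cv2.resize(arm.capture(n)[:,:,::-1],(800,600),interpolation=cv2.INTER_CUBIC))
for n in('top','side','wrist'):
    print(n,{k:np.round(v,4).tolist() for k,v in arm.camera_params(n).items()})
E
```

```text
0.0 [0.1647227  0.65389311 0.23743508] [[-0.97, 0.244, -0.001], [0.244, 0.97, -0.002], [0.0, -0.002, -1.0]] 0.08808772468554343
top {'intrinsics': [[417.7115, 0.0, 259.7432], [0.0, 417.7115, 191.7122], [0.0, 0.0, 1.0]], 'k1': 0.022, 'R': [[-0.0101, -0.9997, -0.0226], [-0.9902, 0.0131, -0.1387], [0.139, 0.021, -0.9901]], 't': [0.0387, 0.6021, 1.186]}
side {'intrinsics': [[442.3279, 0.0, 252.1359], [0.0, 442.3279, 195.181], [0.0, 0.0, 1.0]], 'k1': 0.02, 'R': [[-0.9824, -0.1866, 0.0094], [-0.0807, 0.3784, -0.9221], [0.1685, -0.9066, -0.3868]], 't': [0.5653, 0.1491, 1.1148]}
wrist {'intrinsics': [[323.9122, 0.0, 257.3378], [0.0, 323.9122, 190.2858], [0.0, 0.0, 1.0]], 'k1': -0.0408, 'tool_from_camera': [[-0.0001, -0.9575, -0.2884, 0.075], [1.0, -0.0, -0.0003, -0.0007], [0.0003, -0.2884, 0.9575, -0.1457], [0.0, 0.0, 0.0, 1.0]]}
```

View pics/top0.png

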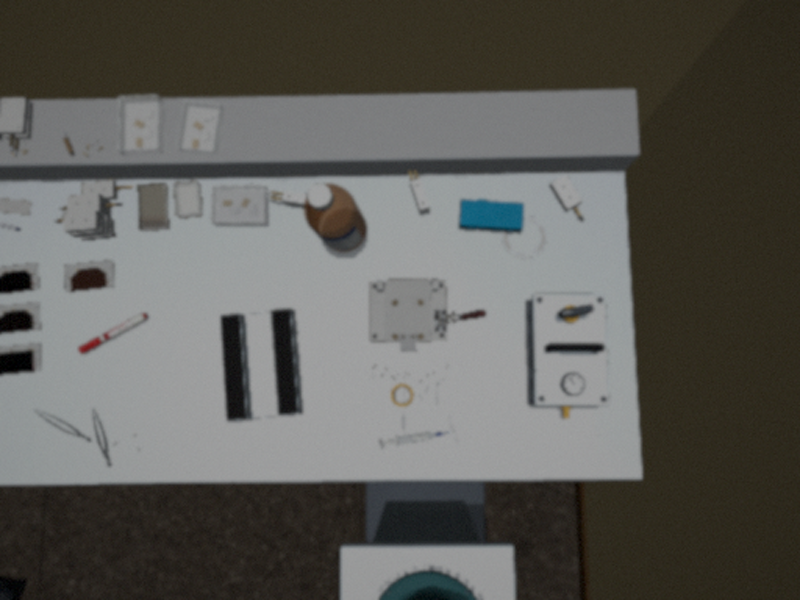

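View pics/side0.png

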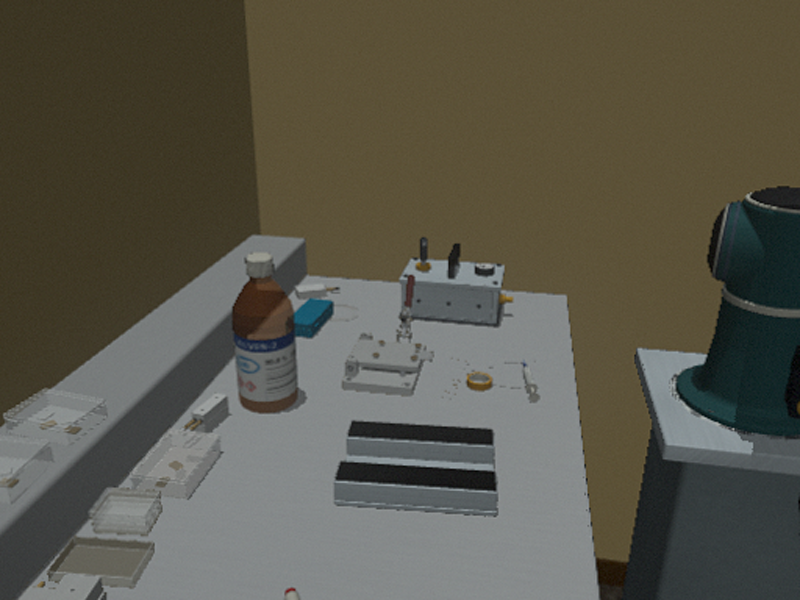

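```bash
cat > h.py <<'E'
from station import arm
import cv2,numpy as np
def ray(n,px,s=None):
    """px (original pixels) -> origin, dir in world"""
    c=arm.camera_params(n);K=np.array(c['intrinsics'])
    d=np.linalg.solve(K,[px[0],px[1],1]);u=d[:2].copy();k=c['k1']
    for _ in range(20): u=d[:2]/(1+k*(u@u))
    v=np.array([u[0],u[1],1])
    if n=='wrist':
        T=np.array(c['tool_from_camera']);R=np.array(s['eef_rot'])
        return R@T[:3,3]+np.array(s['tcp_pos']),R@T[:3,:3]@v
    R=np.array(c['R']);return -R.T@np.array(c['t']),R.T@v
def at(n,px,z,s=None):
    o,d=ray(n,px,s);return o+d*(z-o[2])/d[2]
def proj(n,X,s=None):
    c=arm.camera_params(n)
    if n=='wrist':
        T=np.array(c['tool_from_camera']);p=np.array(s['eef_rot']).T@(np.array(X)-s['tcp_pos']);p=T[:3,:3].T@(p-T[:3,3])
    else: p=np.array(c['R'])@X+np.array(c['t'])
    u=p[:2]/p[2];u=u*(1+c['k1']*(u@u));K=np.array(c['intrinsics']);return K[:2,:2]@u+K[:2,2]
E
python3 - <<'E'
from h import *
im=arm.capture('top')[:,:,::-1]
a=im[180:274,326:406];b=im[190:274,130:205]
A=cv2.resize(a,(480,564),interpolation=cv2.INTER_CUBIC)
cv2.imwrite('pics/lid.png',A)
# coarse from 800px pic
for name,p,z in [('lidTL',(533,293),.087),('lidTR',(605,293),.087),('lidBL',(531,405),.087),('lidBR',(609,405),.087),('handL',(546,348),.133),('handR',(603,348),.133),('tapL',(558,315),.146),('tapR',(592,309),.146),('gauge',(573,384),.103),
 ('rTL',(222,316),.04),('rTR',(294,310),.04),('rBL',(228,419),.04),('rBR',(301,413),.04),('press',(408,310),.05),('lever',(485,314),.1),('tape',(402,395),.0065),('bottle',(318,195),.242)]:
    print(name,np.round(at('top',np.array(p)/1.5625,z),3))
E
```

```text
lidTL [ 0.605 -0.199  0.087]
lidTR [ 0.603 -0.328  0.087]
lidBL [ 0.406 -0.188  0.087]
lidBR [ 0.405 -0.324  0.087]
handL [ 0.503 -0.21   0.133]
handR [ 0.502 -0.306  0.133]
tapL [ 0.558 -0.23   0.146]
tapR [ 0.568 -0.288  0.146]
gauge [ 0.441 -0.26   0.103]
rTL [0.576 0.379 0.04 ]
rTR [0.586 0.243 0.04 ]
rBL [0.385 0.362 0.04 ]
rBR [0.394 0.227 0.04 ]
press [0.582 0.028 0.05 ]
lever [ 0.567 -0.11   0.1  ]
tape [0.425 0.042 0.006]
bottle [0.747 0.167 0.242]
```

View pics/lid.png

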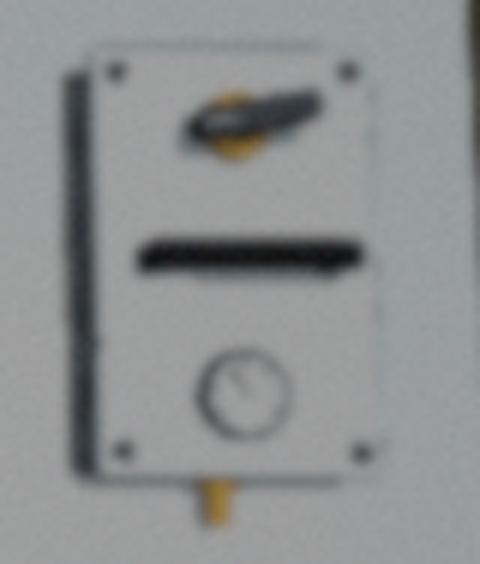

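Call:
send_rows --plan '[[[-1,0,-0.25,0,0,0.92,0.5],[-1,0,-0.25,0,0,0.92,0.5],[-1,0,-0.25,0,0,0.92,0.5],[-1,0,-0.25,0,0,0.92,0.5],[-1,0,-0.25,0,0,0.92,0.5],[-1,0,-0.25,0,0,0.92,0.5],[-1,0,-0.25,0,0,0.92,0.5],[-1,0,-0.25,0,0,0.92,0.5],[-1,0,-0.25,0,0,0.92,0.5],[-1,0,-0.25,0,0,0.92,0.5],[-1,0,-0.25,0,0,0.92,0.5],[-1,0,-0.25,0,0,0.92,0.5]]]'

```text
t: 1.15
tcp_pos: [0.3678, 0.4544, 0.3134]
eef_rot: [[-0.162, 0.987, -0.0], [0.987, 0.162, -0.001], [-0.001, -0.0, -1.0]]
wrist_force: [0.1, -0.9, 1.0]
opening: 0.0441
grasp_force: 0.0
```

Call:
send_rows --plan '[[[-0.9,0.67,0,0,0,0,0.5],[-0.9,0.67,0,0,0,0,0.5],[-0.9,0.67,0,0,0,0,0.5],[-0.9,0.67,0,0,0,0,0.5],[-0.9,0.67,0,0,0,0,0.5],[-0.9,0.67,0,0,0,0,0.5],[0,0,0,0,0,0,0.5],[0,0,0,0,0,0,0.5],[0,0,0,0,0,0,0.5]]]'

```text
t: 1.9
tcp_pos: [0.4885, 0.3395, 0.3133]
eef_rot: [[-0.167, 0.986, -0.001], [0.986, 0.167, 0.0], [0.0, -0.001, -1.0]]
wrist_force: [-0.2, 0.2, 0.2]
opening: 0.044
grasp_force: 0.0
```

Run:
```python
from h import *
s=arm.observe();im=arm.capture('wrist')[:,:,::-1]
np.save('rest_s.npy',s,allow_pickle=True)
cv2.imwrite('pics/rest.png',cv2.resize(im,(800,600),interpolation=cv2.INTER_CUBIC))
print(s['t'],s['tcp_pos'],np.round(s['eef_rot'],3).tolist(),s['opening'],s['wrist_force'])
```

```text
1.9 [0.48847664 0.33948467 0.31332429] [[-0.167, 0.986, -0.001], [0.986, 0.167, 0.0], [0.0, -0.001, -1.0]] 0.04403096818252433 [-0.20515755  0.23325959  0.20448209]
```

View pics/rest.png

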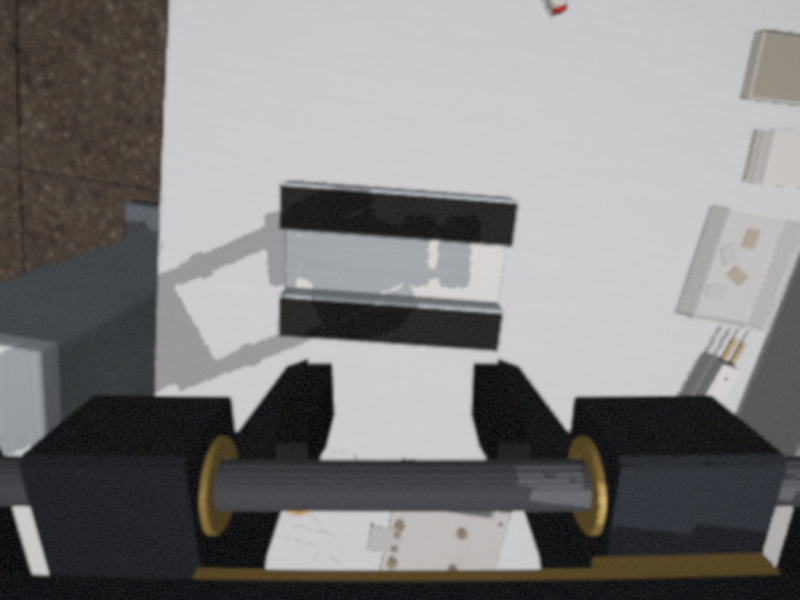

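Run:
```python
from h import *
s=np.load('rest_s.npy',allow_pickle=True).item()
im=cv2.resize(cv2.imread('pics/rest.png'),(512,384),interpolation=cv2.INTER_AREA)
g=cv2.cvtColor(im,6)[:232]
m=(g<75).astype('u1');m[:, :175]=0;m[:,340:]=0;m[225:]=0
n,l,st,_=cv2.connectedComponentsWithStats(m)
P=[]
for i in range(1,n):
    if st[i,4]<1500: continue
    c=max(cv2.findContours((l==i).astype('u1'),0,1)[0],key=len)[:,0]
    W=np.array([at('wrist',p,.04,s)[:2] for p in c],'f4')
    r=cv2.minAreaRect(W*1000);print(st[i],r);P.append(np.array(r[0])/1000)
    print(np.round(cv2.boxPoints(r)).tolist())
d=P[0]-P[1];print('centre',(P[0]+P[1])/2,'dist',np.hypot(*d),'yaw',np.arctan2(-d[0],d[1]))
for p in[(282,186),(515,200),(281,227),(512,244),(281,295),(500,309),(281,334),(498,349)]:print(p,np.round(at('wrist',np.array(p)/1.5625,.04,s),4)[:2])
```

```text
[ 180  120  150   36 3837] ((480.4646301269531, 357.0735168457031), (191.4727325439453, 33.972904205322266), 5.259620666503906)
[[384.0, 365.0], [387.0, 331.0], [577.0, 349.0], [574.0, 383.0]]
[ 180  191  140   32 3117] ((489.47900390625, 262.6280822753906), (190.70565795898438, 33.924903869628906), 5.687880516052246)
[[393.0, 270.0], [396.0, 236.0], [586.0, 255.0], [583.0, 289.0]]
centre [0.48497182 0.3098508 ] dist 0.0948746491208692 yaw 0.09515705446692942
(282, 186) [0.384 0.365]
(515, 200) [0.5736 0.3856]
(281, 227) [0.3866 0.3315]
(512, 244) [0.5794 0.3495]
(281, 295) [0.3925 0.2726]
(500, 309) [0.5821 0.2917]
(281, 334) [0.396  0.2367]
(498, 349) [0.5887 0.2547]
```

Call:
send_rows --plan '[[[-0.94,-0.13,0,0,0,0,0.5],[-0.94,-0.13,0,0,0,0,0.5],[-0.94,-0.13,0,0,0,0,0.5],[-0.94,-0.13,0,0,0,0,0.5],[-0.94,-0.13,0,0,0,0,0.5],[-0.94,-0.13,0,0,0,0,0.5],[-0.94,-0.13,0,0,0,0,0.5],[-0.94,-0.13,0,0,0,0,0.5],[-0.94,-0.13,0,0,0,0,0.5],[-0.94,-0.13,0,0,0,0,0.5],[-0.94,-0.13,0,0,0,0,0.5],[-0.94,-0.13,0,0,0,0,0.5]]]'

```text
t: 2.95
tcp_pos: [0.497, 0.0551, 0.3138]
eef_rot: [[-0.169, 0.986, 0.0], [0.986, 0.169, 0.0], [0.0, 0.0, -1.0]]
wrist_force: [-0.7, -0.2, -1.8]
opening: 0.0441
grasp_force: 0.0
```

Call:
send_rows --plan '[[[-0.94,-0.13,0,0,0,0,0.5],[-0.94,-0.13,0,0,0,0,0.5],[-0.94,-0.13,0,0,0,0,0.5],[-0.94,-0.13,0,0,0,0,0.5],[-0.94,-0.13,0,0,0,0,0.5],[-0.94,-0.13,0,0,0,0,0.5],[-0.94,-0.13,0,0,0,0,0.5],[-0.94,-0.13,0,0,0,0,0.5],[-0.94,-0.13,0,0,0,0,0.5],[-0.94,-0.13,0,0,0,0,0.5],[0,0,0,0,0,0,0.5],[0,0,0,0,0,0,0.5]]]'

```text
t: 3.95
tcp_pos: [0.5049, -0.1818, 0.3135]
eef_rot: [[-0.167, 0.986, -0.0], [0.986, 0.167, 0.001], [0.001, -0.0, -1.0]]
wrist_force: [0.6, -0.3, -0.3]
opening: 0.044
grasp_force: 0.0
```

Run:
```python
from h import *
s=arm.observe();im=arm.capture('wrist')[:,:,::-1]
np.save('lid_s.npy',s,allow_pickle=True)
cv2.imwrite('pics/lidw_raw.png',im)
cv2.imwrite('pics/lidw.png',cv2.resize(im,(800,600),interpolation=cv2.INTER_CUBIC))
print(s['t'],s['tcp_pos'],np.round(s['eef_rot'],3).tolist())
```

```text
3.95 [ 0.50486696 -0.18183775  0.31353804] [[-0.167, 0.986, -0.0], [0.986, 0.167, 0.001], [0.001, -0.0, -1.0]]
```

View pics/lidw.png

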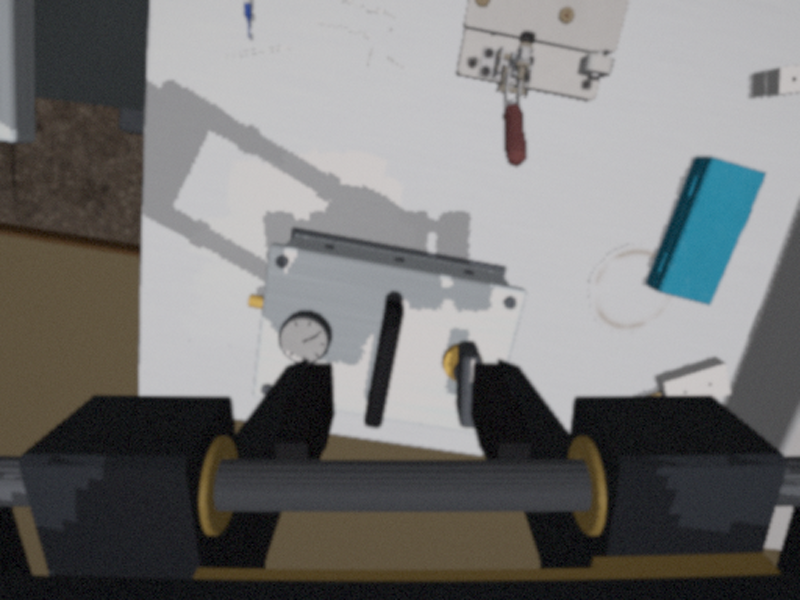

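Run:
```python
from h import *
s=np.load('lid_s.npy',allow_pickle=True).item()
for n,p,z in[('e1',(272,241),.087),('e2',(524,289),.087),('sc1',(282,261),.087),('sc2',(511,301),.087),('sc3',(267,390),.087),('h1',(394,297),.133),('h2',(375,421),.133),('gauge',(306,335),.103),('tap1',(470,350),.146),('tap2',(467,418),.146),('boss',(454,362),.1)]:
    print(n,np.round(at('wrist',np.array(p)/1.5625,z,s),4)[:2])
print('top')
o=np.array([326,180])
for n,p,z in[('sc1',(117,72),.087),('sc2',(348,72),.087),('sc3',(124,450),.087),('sc4',(362,453),.087),('h1',(146,253),.133),('h2',(356,252),.133),('g',(248,391),.103),('t1',(200,128),.146),('t2',(318,103),.146)]:
    print(n,np.round(at('top',o+(np.array(p)-2.5)/6,z),4)[:2])
```

```text
e1 [ 0.4075 -0.1922]
e2 [ 0.6014 -0.1972]
sc1 [ 0.4164 -0.2062]
sc2 [ 0.5937 -0.2082]
sc3 [ 0.4149 -0.3155]
h1 [ 0.5027 -0.2064]
h2 [ 0.5043 -0.3017]
gauge [ 0.4432 -0.2558]
tap1 [ 0.5583 -0.2305]
tap2 [ 0.5668 -0.2811]
boss [ 0.5579 -0.2602]
top
sc1 [ 0.5934 -0.2098]
sc2 [ 0.592  -0.3172]
sc3 [ 0.418  -0.2061]
sc4 [ 0.4158 -0.3144]
h1 [ 0.5054 -0.211 ]
h2 [ 0.5048 -0.3039]
g [ 0.4442 -0.2603]
t1 [ 0.5597 -0.2346]
t2 [ 0.5702 -0.287 ]
```

Call:
send_rows --plan '[[[-0.86,0.47,0,0,0,0,0.5],[-0.86,0.47,0,0,0,0,0.5],[-0.86,0.47,0,0,0,0,0.5],[-0.86,0.47,0,0,0,0,0.5],[0,0,1,0,0,0,0.5],[0,0,1,0,0,0,0.5],[0,0,1,0,0,0,0.5],[0,0,1,0,0,0,0.5],[0,0,1,0,0,0,0.5],[0,0,0.5,0,0,0,0.5],[0,0,0,0,0,0,0.5],[0,0,0,0,0,0,0.5]]]'

```text
t: 5.0
tcp_pos: [0.5656, -0.2579, 0.1761]
eef_rot: [[-0.168, 0.986, -0.001], [0.986, 0.168, 0.001], [0.001, -0.001, -1.0]]
wrist_force: [-0.1, 0.2, -0.3]
opening: 0.044
grasp_force: 0.0
```

Run:
```python
from h import *
s=arm.observe();im=arm.capture('wrist')[:,:,::-1]
np.save('tap_s.npy',s,allow_pickle=True)
cv2.imwrite('pics/tap.png',cv2.resize(im,(800,600),interpolation=cv2.INTER_CUBIC))
print(s['t'],s['tcp_pos'],np.round(s['eef_rot'],3).tolist(),s['joint_pos'])
```

```text
5.0 [ 0.56556907 -0.25794507  0.17608266] [[-0.168, 0.986, -0.001], [0.986, 0.168, 0.001], [0.001, -0.001, -1.0]] [-4.68101133e-01  2.10375275e-01  1.78818621e+00  2.69445360e-04
  1.14423443e+00 -6.37463355e-01]
```

View pics/tap.png

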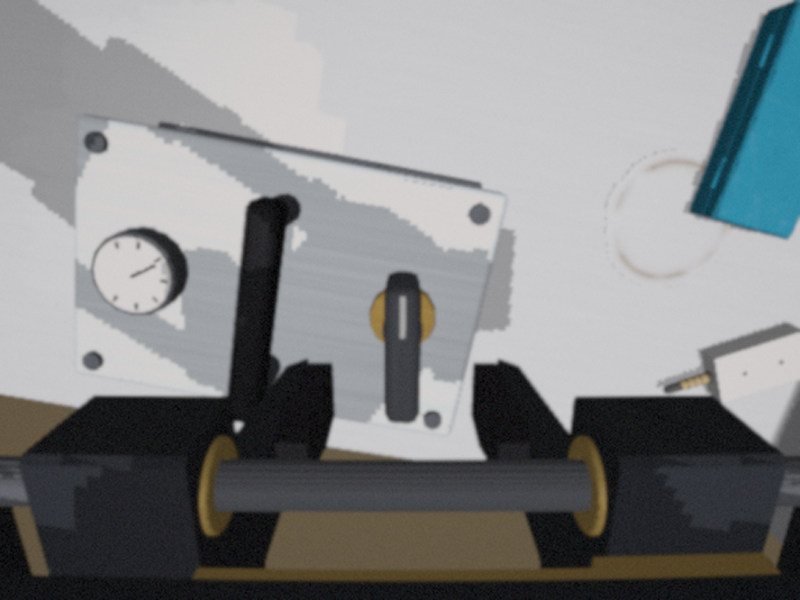

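Run:
```python
from h import *
s=np.load('tap_s.npy',allow_pickle=True).item()
L=[('sc1',(96,142),.087),('sc2',(479,214),.087),('sc3',(93,360),.087),('sc4',(432,419),.087),('g',(134,272),.103),('t1',(403,283),.146),('t2',(402,417),.146),('h1',(266,203),.133),('h2',(246,398),.133)]
W={n:at('wrist',np.array(p)/1.5625,z,s)[:2] for n,p,z in L}
for k,v in W.items():print(k,np.round(v,4))
print('c',sum(W[f'sc{i}'] for i in range(1,5))/4,'yaws',np.arctan2(*(W['sc2']-W['sc1'])[::-1]),np.arctan2(*(W['sc4']-W['sc3'])[::-1]),'tapmid',(W['t1']+W['t2'])/2)
```

```text
sc1 [ 0.4155 -0.2058]
sc2 [ 0.5924 -0.2091]
sc3 [ 0.4138 -0.3144]
sc4 [ 0.5907 -0.3177]
g [ 0.4424 -0.2586]
t1 [ 0.5606 -0.232 ]
t2 [ 0.5693 -0.2855]
h1 [ 0.5059 -0.2137]
h2 [ 0.505  -0.2953]
c [ 0.50310815 -0.26176457] yaws -0.018480986650155712 -0.01843314153296828 tapmid [ 0.56494169 -0.25875057]
```

Call:
send_rows --plan '[[[-0.16,0,0.7,0,0,0,0.5],[0,0,0.7,0,0,0,0.5],[0,0,0.7,0,0,0,0.5],[0,0,0.45,0,0,0,0.5],[0,0,0,0,0,0,0.5],[0,0,0,0,0,0,0.5],[0,0,0,0,0,0,0.2],[0,0,0,0,0,0,0],[0,0,0,0,0,0,0],[0,0,0,0,0,0,0],[0,0,0,0,0,0,0]]]' --newtons 25

```text
t: 5.97
tcp_pos: [0.5664, -0.2635, 0.1135]
eef_rot: [[-0.167, 0.986, 0.001], [0.986, 0.167, -0.001], [-0.001, 0.001, -1.0]]
wrist_force: [-3.1, 0.6, -0.6]
opening: 0.0135
grasp_force: 54.4
```

Call:
send_rows --plan '[[[0,0,0,0,0,-0.8,0],[0,0,0,0,0,-0.8,0],[0,0,0,0,0,-0.8,0],[0,0,0,0,0,-0.8,0],[0,0,0,0,0,-0.8,0],[0,0,0,0,0,-0.8,0],[0,0,0,0,0,-0.8,0],[0,0,0,0,0,-0.8,0],[0,0,0,0,0,-0.8,0],[0,0,0,0,0,-0.8,0],[0,0,0,0,0,-0.8,0],[0,0,0,0,0,-0.8,0]]]'

```text
t: 6.97
tcp_pos: [0.5666, -0.2634, 0.1135]
eef_rot: [[-0.923, 0.384, 0.001], [0.384, 0.923, -0.001], [-0.001, -0.0, -1.0]]
wrist_force: [-1.5, -1.0, 3.5]
opening: 0.0138
grasp_force: 55.4
```

Call:
send_rows --plan '[[[0,0,0,0,0,-0.6,0],[0,0,0,0,0,-0.6,0],[0,0,0,0,0,-0.4,0],[0,0,0,0,0,-0.3,0],[0,0,0,0,0,-0.3,0],[0,0,0,0,0,0,0],[0,0,0,0,0,0,0]]]'

```text
t: 7.55
tcp_pos: [0.566, -0.2637, 0.1135]
eef_rot: [[-0.986, 0.168, 0.0], [0.168, 0.986, -0.0], [-0.0, -0.0, -1.0]]
wrist_force: [-2.9, -1.1, 5.9]
opening: 0.0135
grasp_force: 54.8
```

Run:
```python
from h import *
s=arm.observe();R=s['eef_rot'];print(np.arctan2(R[1][1],R[0][1]),s['ft_torque'],s['wrist_force'],s['joint_pos'])
```

```text
1.4015597104073112 [ 0.0134965   0.62121081 -0.5227637 ] [-2.9034741  -1.07433248  5.94432424] [-4.75613663e-01  2.73214950e-01  1.83493810e+00 -4.54070253e-04
  1.03314982e+00 -1.87694093e+00]
```

Call:
send_rows --plan '[[[0,0,0,0,0,0,0.5],[0,0,0,0,0,0,0.5],[0,0,0,0,0,0,0.5],[0,0,-0.8,0,0,0,0.5],[0,0,-1,0,0,0,0.5],[0,0,-1,0,0,0,0.5],[0.83,-0.1,0,0,0,0,0.27],[0.83,-0.1,0,0,0,0,0.27],[0.83,-0.1,0,0,0,0,0.27],[0,0,0,0,0,0.97,0.27],[0,0,0,0,0,0.97,0.27],[0,0,0,0,0,0.97,0.27]]]'

```text
t: 8.55
tcp_pos: [0.5029, -0.2599, 0.1821]
eef_rot: [[-0.888, 0.46, -0.0], [0.46, 0.888, 0.0], [0.0, 0.0, -1.0]]
wrist_force: [0.5, -0.5, -0.1]
opening: 0.0239
grasp_force: 0.0
```

Call:
send_rows --plan '[[[0,0,0,0,0,0.97,0.27],[0,0,0,0,0,0.97,0.27],[0,0,0,0,0,0.97,0.27],[0,0,0,0,0,0.97,0.27],[0,0,0,0,0,0.97,0.27],[0,0,0,0,0,0.97,0.27],[0,0,0,0,0,0.97,0.27],[0,0,0,0,0,0.97,0.27],[0,0,0,0,0,0.97,0.27],[0,0,0,0,0,0.97,0.27],[0,0,0,0,0,0.97,0.27],[0,0,0,0,0,0,0.27]]]'

```text
t: 9.55
tcp_pos: [0.5034, -0.2599, 0.1819]
eef_rot: [[0.021, 1.0, -0.001], [1.0, -0.021, 0.001], [0.001, -0.001, -1.0]]
wrist_force: [-0.3, 1.3, -0.3]
opening: 0.0239
grasp_force: 0.0
```

Run:
```python
from h import *
s=arm.observe();im=arm.capture('wrist')[:,:,::-1]
np.save('han_s.npy',s,allow_pickle=True)
cv2.imwrite('pics/han.png',cv2.resize(im,(800,600),interpolation=cv2.INTER_CUBIC))
R=s['eef_rot'];print(s['t'],s['tcp_pos'],np.arctan2(R[1][1],R[0][1]),s['opening'])
```

```text
9.55 [ 0.50338014 -0.25987896  0.18188036] -0.02109809902718227 0.02393048918226114
```

View pics/han.png

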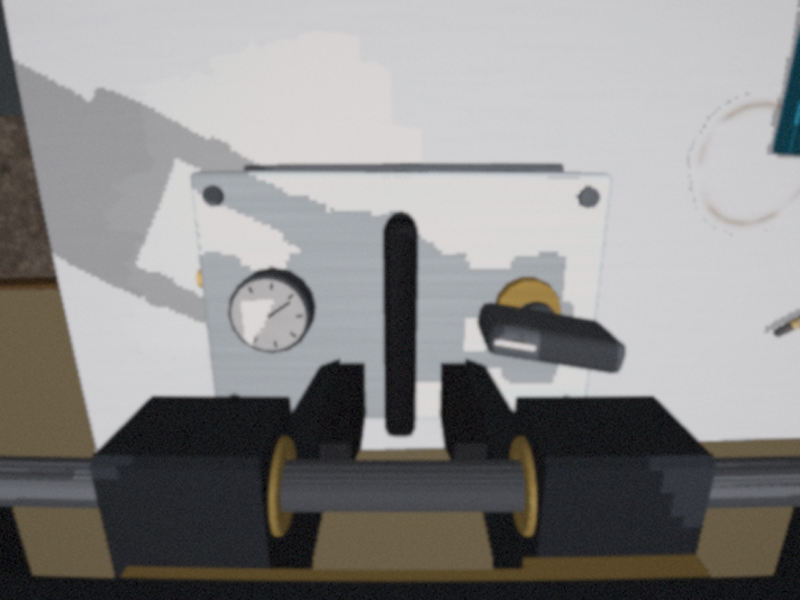

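Call:
send_rows --plan '[[[-0.1,0,0.7,0,0,0,0.27],[0,0,0.6,0,0,0,0.27],[0,0,0.5,0,0,0,0.27],[0,0,0.4,0,0,0,0.27],[0,0,0.4,0,0,0,0.27],[0,0,0.4,0,0,0,0.27],[0,0,0,0,0,0,0.27],[0,0,0,0,0,0,0.27]]]'

```text
t: 10.27
tcp_pos: [0.5031, -0.2624, 0.1067]
eef_rot: [[0.018, 1.0, -0.001], [1.0, -0.018, 0.001], [0.001, -0.001, -1.0]]
wrist_force: [0.6, 0.2, -0.4]
opening: 0.0236
grasp_force: 0.0
```

Call:
send_rows --plan '[[[0,0,0,0,0,0,0],[0,0,0,0,0,0,0],[0,0,0,0,0,0,0],[0,0,0,0,0,0,0]]]' --newtons 50

```text
t: 10.6
tcp_pos: [0.5023, -0.2629, 0.108]
eef_rot: [[0.018, 1.0, -0.002], [1.0, -0.018, -0.0], [-0.0, -0.002, -1.0]]
wrist_force: [-5.4, -1.3, 1.6]
opening: 0.0134
grasp_force: 50.0
```

Call:
send_rows --plan '[[[0,0,-0.1,0,0,0,0],[0,0,-0.15,0,0,0,0],[0,0,-0.15,0,0,0,0],[0,0,-0.2,0,0,0,0],[0,0,-0.2,0,0,0,0],[0,0,0,0,0,0,0]]]'

```text
t: 11.1
tcp_pos: [0.503, -0.2627, 0.1283]
eef_rot: [[0.018, 1.0, -0.001], [1.0, -0.018, 0.0], [0.0, -0.001, -1.0]]
wrist_force: [-5.2, 0.9, -6.3]
opening: 0.0136
grasp_force: 50.2
```

Call:
send_rows --plan '[[[0,0,-0.4,0,0,0,0],[0,0,-0.7,0,0,0,0],[0,0,-0.7,0,0,0,0],[0,0,-0.8,0,0,0,0],[0,0,-0.8,0,0,0,0],[0,0,-0.8,0,0,0,0],[0,0,-0.8,0,0,0,0],[0,0,-0.7,0,0,0,0],[0.2,0,-0.6,0,0,0,0],[0.4,-0.05,-0.4,0,0,0,0],[0.6,-0.05,-0.2,0,0,0,0],[0.8,-0.05,0,0,0,0,0]]]'

```text
t: 12.1
tcp_pos: [0.5016, -0.2124, 0.3021]
eef_rot: [[0.02, 1.0, 0.004], [1.0, -0.02, -0.002], [-0.001, 0.004, -1.0]]
wrist_force: [0.6, 0.8, -7.0]
opening: 0.0132
grasp_force: 50.0
```

Call:
send_rows --plan '[[[0.9,-0.05,0,0,0,0,0],[0.9,-0.05,0,0,0,0,0],[0.9,-0.05,0,0,0,0,0],[0.9,-0.05,0,0,0,0,0],[0.9,-0.05,0,0,0,0,0],[0.9,-0.05,0,0,0,0,0],[0.9,-0.05,0,0,0,0,0],[0.9,-0.05,0,0,0,0,0],[0.9,-0.05,0,0,0,0,0],[0.9,-0.05,0,0,0,0,0],[0.9,-0.05,0,0,0,0,0],[0.9,-0.05,0,0,0,0,0]]]'

```text
t: 13.1
tcp_pos: [0.4895, 0.0599, 0.2995]
eef_rot: [[0.018, 1.0, -0.0], [1.0, -0.018, 0.001], [0.001, -0.001, -1.0]]
wrist_force: [0.1, -0.4, -6.6]
opening: 0.0135
grasp_force: 50.0
```

Call:
send_rows --plan '[[[0.9,-0.05,0,0,0,0,0],[0.9,-0.05,0,0,0,0,0],[0.9,-0.05,0,0,0,0,0],[0.9,-0.05,0,0,0,0,0],[0.9,-0.05,0,0,0,0,0],[0.9,-0.05,0,0,0,0,0],[0.8,-0.05,0,0,0,0,0],[0.6,-0.05,0,0,0,-0.3,0],[0.4,-0.05,0,0,0,-0.5,0],[0.2,0,0,0,0,-0.28,0],[0,0,0,0,0,0,0],[0,0,0,0,0,0,0]]]'

```text
t: 14.1
tcp_pos: [0.4814, 0.2429, 0.2996]
eef_rot: [[-0.094, 0.996, -0.001], [0.996, 0.094, -0.001], [-0.0, -0.001, -1.0]]
wrist_force: [-1.1, -0.3, -6.2]
opening: 0.0136
grasp_force: 50.0
```

Run:
```python
from h import *
s=arm.observe();im=arm.capture('wrist')[:,:,::-1]
np.save('ov_s.npy',s,allow_pickle=True)
cv2.imwrite('pics/ov.png',cv2.resize(im,(800,600),interpolation=cv2.INTER_CUBIC))
R=s['eef_rot'];yaw=np.arctan2(R[1][1],R[0][1]);print(s['t'],s['tcp_pos'],yaw,s['wrist_force'],s['ft_torque'])
d=np.array(R).T@(np.array([.485,.310,.078])-s['tcp_pos']);print('to go, units',d/.025,'turn',-(0.095-yaw)/np.radians(6))
```

```text
14.1 [0.48139489 0.24289547 0.29962069] 0.09462509634427071 [-1.10699863 -0.26212706 -6.24849547] [-0.11121439  0.14525104  0.02276328]
to go, units [2.66265276 0.40250291 8.86335524] turn -0.003580066199552284
```

View pics/ov.png

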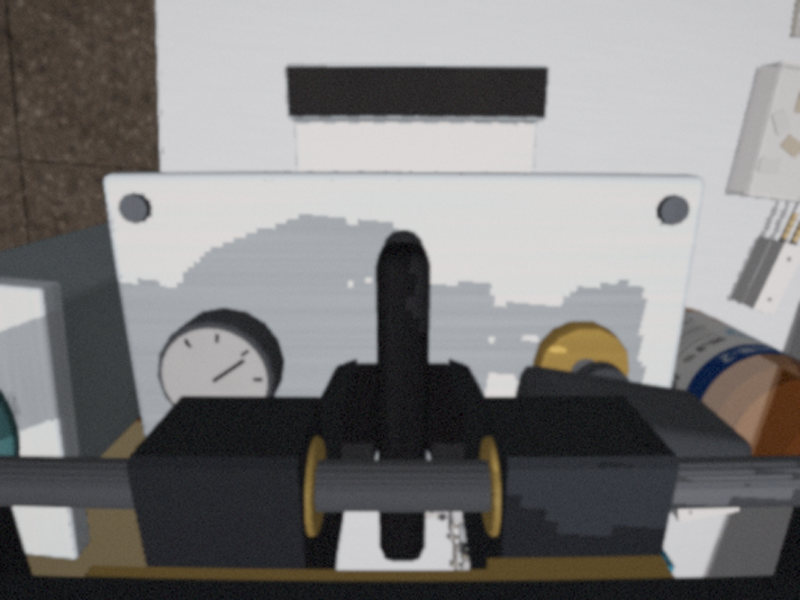

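Run:
```python
from h import *
s=np.load('ov_s.npy',allow_pickle=True).item()
f=lambda p,z:at('wrist',np.array(p)/1.5625,z,s)[:2]
sc=[f((134,208),.280),f((673,210),.280)]
P=[f(p,.04) for p in[(287,67.5),(547,68.5),(545,117),(291,116)]]
print(np.round(sc,4),np.round(P,4))
ang=lambda a,b:np.arctan2(b[1]-a[1],b[0]-a[0])
yl=ang(*sc);print('lid yaw',yl,'pad yaw',ang(P[0],P[1]),ang(P[3],P[2]))
m=(sc[0]+sc[1])/2;lc=m+.0543*np.array([np.sin(yl),-np.cos(yl)])
pm=sum(P)/4;rc=pm+.048*np.array([np.sin(.095),-np.cos(.095)])
print('lid c',lc,'rest c',rc,'tool delta units',np.array(s['eef_rot']).T[:2,:2]@(rc-lc)/.025)
```

```text
[[0.3879 0.289 ]
 [0.564  0.305 ]] [[0.3832 0.3642]
 [0.5757 0.382 ]
 [0.5799 0.3478]
 [0.3875 0.3301]]
lid yaw 0.09086014786652769 pad yaw 0.09202312300914205 0.09168949915338113
lid c [0.48085713 0.2429427 ] rest c [0.48612715 0.30826941] tool delta units [2.58146098 0.45675089]
```

Call:
send_rows --plan '[[[0.5,0.1,0,0,0,0,0],[0.8,0.12,0,0,0,0,0],[0.8,0.12,0,0,0,0,0],[0.5,0.1,0.2,0,0,0,0],[0,0,0.5,0,0,0,0],[0,0,0.8,0,0,0,0],[0,0,0.9,0,0,0,0],[0,0,0.9,0,0,0,0],[0,0,0.9,0,0,0,0],[0,0,0.9,0,0,0,0],[0,0,0.5,0,0,0,0],[0,0,0.2,0,0,0,0]]]'

```text
t: 15.15
tcp_pos: [0.4848, 0.3067, 0.1511]
eef_rot: [[-0.094, 0.996, -0.006], [0.996, 0.094, -0.004], [-0.003, -0.006, -1.0]]
wrist_force: [-0.1, -0.4, -6.5]
opening: 0.0132
grasp_force: 50.0
```

Call:
send_rows --plan '[[[0,0,0.6,0,0,0,0],[0,0,0.7,0,0,0,0],[0,0,0.6,0,0,0,0],[0,0,0.3,0,0,0,0],[0,0,0,0,0,0,0],[0,0,0,0,0,0,0]]]'

```text
t: 15.65
tcp_pos: [0.4873, 0.3085, 0.1004]
eef_rot: [[-0.094, 0.996, 0.0], [0.996, 0.094, 0.0], [0.0, 0.0, -1.0]]
wrist_force: [-1.0, 0.3, -6.2]
opening: 0.0136
grasp_force: 50.0
```

Run:
```python
from h import *
s=arm.observe();R=s['eef_rot'];yaw=np.arctan2(R[1][1],R[0][1]);print(s['t'],s['tcp_pos'],yaw,s['wrist_force'],s['ft_torque'])
d=np.array(R).T@(np.array([.4862,.3085,.078])-s['tcp_pos']);print('to go, units',d/.025)
w=arm.capture('wrist')[:,:,::-1];np.save('low_s.npy',s,allow_pickle=True)
im=arm.capture('side')[:,:,::-1][235:345,190:340]
cv2.imwrite('pics/low.png',np.hstack([cv2.resize(w,(400,300)),cv2.resize(im,(400,300),interpolation=cv2.INTER_CUBIC)]))
```

```text
15.65 [0.48725325 0.30850731 0.10040518] 0.09438133378932248 [-0.96886758  0.26455581 -6.16012142] [-0.08415326  0.06462271 -0.00620493]
to go, units [ 0.00365527 -0.04217849  0.89619761]
```

View pics/low.png

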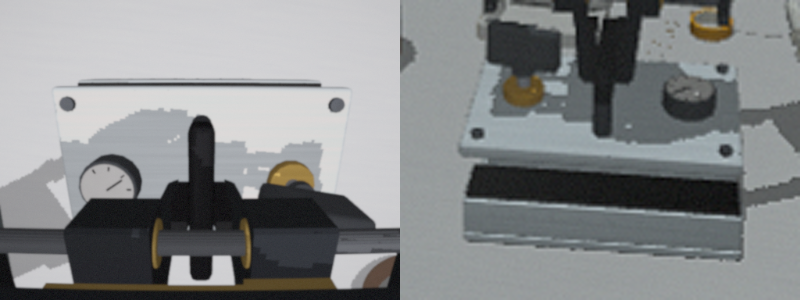

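Call:
send_rows --plan '[[[0,-0.02,0.2,0,0,0,0],[0,0,0.2,0,0,0,0],[0,0,0.15,0,0,0,0],[0,0,0.1,0,0,0,0],[0,0,0.06,0,0,0,0],[0,0,0.04,0,0,0,0],[0,0,0.04,0,0,0,0],[0,0,0,0,0,0,0],[0,0,0,0,0,0,0]]]'

```text
t: 16.5
tcp_pos: [0.4865, 0.3085, 0.0802]
eef_rot: [[-0.094, 0.996, 0.0], [0.996, 0.094, 0.0], [0.0, 0.0, -1.0]]
wrist_force: [-0.1, -0.5, -6.9]
opening: 0.0134
grasp_force: 50.0
```

Call:
send_rows --plan '[[[0,0,0.03,0,0,0,0],[0,0,0.02,0,0,0,0],[0,0,0.02,0,0,0,0],[0,0,0,0,0,0,0],[0,0,0,0,0,0,0]]]'

```text
t: 16.92
tcp_pos: [0.4867, 0.3085, 0.079]
eef_rot: [[-0.094, 0.996, 0.001], [0.996, 0.094, 0.0], [0.0, 0.001, -1.0]]
wrist_force: [-0.3, -0.3, -2.4]
opening: 0.0135
grasp_force: 50.0
```

Call:
send_rows --plan '[[[0,0,0.02,0,0,0,0],[0,0,0.01,0,0,0,0],[0,0,0,0,0,0,0],[0,0,0,0,0,0,0]]]'

```text
t: 17.25
tcp_pos: [0.4867, 0.3086, 0.079]
eef_rot: [[-0.094, 0.996, 0.001], [0.996, 0.094, 0.0], [0.0, 0.001, -1.0]]
wrist_force: [-3.8, -2.6, 4.9]
opening: 0.0137
grasp_force: 50.0
```

Call:
send_rows --plan '[[[0,0,0,0,0,0,0.2],[0,0,0,0,0,0,0.26],[0,0,0,0,0,0,0.26],[0,0,-0.2,0,0,0,0.26],[0,0,-0.4,0,0,0,0.26],[0,0,-0.6,0,0,0,0.26],[0,0,-0.8,0,0,0,0.26],[0,0,-0.9,0,0,0,0.26],[0,0,-0.9,0,0,0,0.26],[0,0,-0.9,0,0,0,0.26],[0,0,-0.9,0,0,0,0.26],[0,0,-0.9,0,0,0,0.26]]]'

```text
t: 18.25
tcp_pos: [0.4866, 0.3085, 0.2425]
eef_rot: [[-0.094, 0.996, 0.001], [0.996, 0.094, 0.001], [0.001, 0.001, -1.0]]
wrist_force: [0.2, 0.4, -0.0]
opening: 0.0227
grasp_force: 0.0
```

Call:
send_rows --plan '[[[0,0,-0.5,0,0,0,0.26],[0,0,0,0,0,0,0.26],[0,0,0,0,0,0,0.26]]]'

```text
t: 18.5
tcp_pos: [0.4868, 0.3087, 0.2536]
eef_rot: [[-0.094, 0.996, 0.002], [0.996, 0.094, 0.001], [0.001, 0.002, -1.0]]
wrist_force: [-0.4, 0.9, -0.2]
opening: 0.0229
grasp_force: 0.0
```

Run:
```python
from h import *
s=arm.observe();w=arm.capture('wrist')[:,:,::-1];np.save('end_s.npy',s,allow_pickle=True)
print(s['t'],s['tcp_pos'],s['wrist_force'])
cv2.imwrite('pics/end.png',cv2.resize(w,(800,600),interpolation=cv2.INTER_CUBIC))
```

```text
18.5 [0.48683068 0.30867792 0.25359659] [-0.38807603  0.86664785 -0.18990671]
```

View pics/end.png

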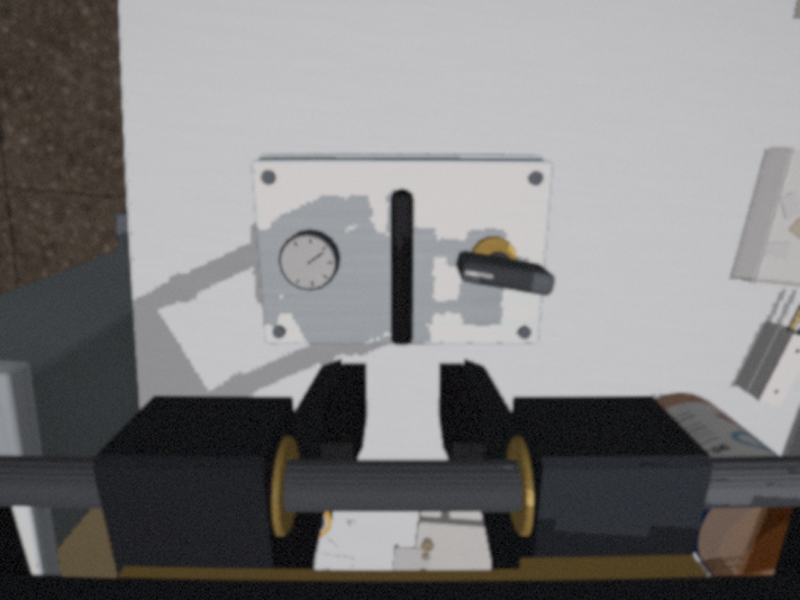

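```bash
python3 -c "
from station import arm
print(arm.sign_off())"
```

```text
the job is handed in; nothing more can be done
None
```

The vent tap was turned to its stop before the lid was touched. The lid now sits level, centred and lined up on the lid rest, checked in the last wrist picture. The job was handed in at about 18.5 s, and the gripper was clear of everything.

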